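# Bring the polisher wheel's stem to the top and lock the spindle

## Robot

A 7-joint arm with a two-finger parallel gripper is mounted at the origin on the work surface. World frame = base frame: x ahead of the robot, y to its left, z up, the work surface at z = 0. Lengths are in m, angles in rad, forces in N, time in s.
With the tool pointing down it reaches from about 0.425 to 0.925 m from the base axis. Payload 6.8 kg.
Tool frame: the origin (TCP) lies on the centre line of the jaws, within the pads' length; the fingertips stand 22 mm ahead of it and the grasp point (between the pads) lies 3 mm ahead of it (ctrl.nose_length is the distance from the TCP to the fingertips, in m); z points along the fingers, y is the line along which they close (so a half turn about z gives the same grasp; the last joint's range is limited). The gripper opens to 88 mm and grips with 3 to 60 N. Pads are 20 mm wide; open, the fingers measure 115 mm over their backs; the gripper's body (75 mm by 178 mm) begins 61 mm behind the grasp point.
Start: joints at [1.06, 0.477, 0.022, 1.555, -0.011, 1.109, -0.083], TCP at [0.265, -0.621, 0.245] pointing down, gripper open.
Joint ranges: [-2.96, 2.96], [-0.34, 2.1], [-1.41, 1.46], [0.24, 2.44], [-1.37, 4.51], [0.17, 1.92], [-2.96, 2.96]. Speed limits (rad/s): [2.39, 2.39, 3.14, 3.14, 3.14, 3.14, 3.14].

## Interface

Orientations are given as a 3x3 rotation matrix whose columns are the frame's x, y, z axes.
In Python, from rig import ctrl gives the robot as it stands.
- The arm moves only by the tool move_arm, never from a script. Its argument "increments" is a list of rows, each a list of 3 entries, a list of its own where there are three numbers: the shift along the tool's x, y, z in m, then the turn, a rotation vector about the tool's x, y, z in rad, then the opening, from 0 (shut) to 1 (fully open). A call has 1 to 20 rows; each row is the pose to reach, as a shift and turn from the pose commanded when the call began, along the tool's axes at that moment; what a row does not reach only later rows make up. A row lasts 1/8 s, in which the tool goes at most 62.5 mm and 10.7 degrees, less where a joint would pass 70% of its speed; a pose out of reach is approached as far as the arm can. A call with a gripper value outside its range is refused whole. The fingers move at their own pace and stop on an object; "newtons" is the grip in N (left out, the last holds). Time passes only in rows, so rows that repeat a pose let the fingers close. It gives the time, the measured TCP pose, the force, the opening and the grip force at its end, in the units of the state.
- ctrl.get_state(): the state, without advancing time (a new reading comes with each control period).
- ctrl.read_camera(name): name is "scene" or "top" or "wrist"; returns a dict with "frame" (384x512x3 uint8, blue, green, red), "K" (3x3 intrinsics, pixels), "position" and "orientation" of the camera in the world; the wrist camera has in their place "T_tool_cam" (4x4, takes a point from camera to tool coordinates, whose origin is the TCP and whose axes are the flange's). Camera axes: x right, y down, z forward; pixel columns grow to the right and rows downward; lengths in m; the calibration is good to about 2 mm. A picture is of the moment at which its call begins: read the wrist's pose just before it. There is no depth.
- ctrl.close_job(): hands the job in; it is judged then, once.
Trained networks look in the newest picture that a camera, given by its name, has taken for a name from the list of things; names that differ only in an ending like _2 or _b are one class to them, and where a whole thing is asked for, a point or a joint stands for the part that bears it (a point fixed in the world has none). Each returns a list of dicts, best first, with "score" (0 to 1); they miss things now and then, are a little off and sometimes report something else, mostly with a low value. They report only what shows in the picture. A call takes as long as a camera call.
- ctrl.recognise(camera, target): "position" ([x, y, z] in m, in world coordinates, good to about 4 mm: the middle of the surface that is visible of it).
The state is a dict: "t": time; "q": joint angles; "joint_vel": joint speeds; "tau": joint torques, N m; "ee_pos": TCP position; "ee_rot": TCP orientation; "contact_force": force on the tool from outside, world axes, zero at the start; "ft_torque": the same for the moment, N m; "opening": opening from 0.0 (shut) to 1.0 (fully open); "gripper_force": force on a finger pad.
Only numpy, scipy, OpenCV 4.12 (cv2) and the standard library are available. Lean on these libraries where they do the work, as an engineer would, in place of code of your own. Each camera call takes 0.05 s, during which the arm holds its last target. There are 200 camera calls.

## Task

Get the bench polisher ready for a wheel change: turn the wheel by hand until the little steel stem on its rim stands straight up, then lock the spindle with the sloping black knob - push it fully in against its spring, give it a quarter turn clockwise, and let it spring back to seat. Leave the wheel locked with the stem at the top, let go of everything and leave the other things on the bench where they are.

Things in the scene. Friction and masses are not known exactly. Their poses are not given: they have to be found in the camera images.
- polisher: Bench polisher, fixed. Origin on the table under the axle line; x away from the robot at yaw 0, y along the horizontal axle, 140 mm up. White motor drum, radius 50 mm, from y = -108 to -2 mm, on a pedestal 110 mm deep with base plate 170 x 130 x 18 mm. The wheel stands free beyond it at y = +60 mm; the lock knob is on the drum at y = -55 mm, leaning towards -x, the robot side.
- axle (a point): Centre of the wheel, axes as the polisher's. The wheel is a plain grey disc in the upright x-z plane, radius 80 mm, 16 mm thick, flat faces, hub of radius 26 mm 4 mm proud of each face. Free room beside it: 50 mm on the drum side, open on the other. It turns either way without a stop and stays where left (friction about 0.05 N m): pinch it by the rim and carry it round with regrasps.
- stem (a point): Tip of the steel stem on the wheel, 98 mm from the axle: a round stub, 11 mm in diameter, that stands 18 mm out of the rim, radially, in the middle of its thickness. It starts anywhere more than 70 degrees away from the top. At the top it is straight above axle.
- collar (a point): Centre of the outer face of the fixed steel collar (46 mm across) that the knob goes into, 56 mm from the axle line. Its z axis points straight out along the knob's axis, leaning 30 degrees from vertical towards the polisher's -x; its y axis is the polisher's y.
- knob (a point): Where to grip the lock knob, on its axis, 38 mm out from collar when out. The grip is a black bar 40 mm long, 14 mm wide, 26 mm high along the axis; this point is 11 mm below its outer end. Site x: the bar's length; point z: outward along the axis. Unlocked, the bar points up the slope (in the polisher's x-z plane); locked, it lies parallel to the axle.
- lock_push (a joint): How far the knob is pushed in along its axis, m: 0 out, 0.014 fully in. A spring pushes it out with 5 N at 0 and 12 N fully in. Inside, its pin enters a notch of the spindle only when the stem is within about 5 degrees of the top (it can draw the wheel in from slightly further); otherwise it stops after about 2 mm. Seated in the lock: about 0.007.
- lock_turn (a joint): Turn of the knob, rad, clockwise seen from outside looking onto it: 0 to 0.12 at the start, stop at 1.57. It can turn past 0.3 only while pushed in more than 0.010. Released beyond 1.3 it springs back to 0.007 and is caught there; released earlier it is not caught properly.
- jaw: Bystander: plaster tooth model, horseshoe, about 70 x 80 x 25 mm, loose on the table; origin on its underside, near the middle. Leave alone.
- cup: Bystander: paper cup, 76 mm across, 90 mm tall, loose on the table; origin on its underside, near the middle. Leave alone.
- phone: Bystander: black telephone lying flat, 150 x 72 x 9 mm, loose on the table; origin on its underside, near the middle. Leave alone.
- jar: Bystander: amber glass jar with white cap, 60 mm across, 75 mm tall, loose on the table; origin on its underside, near the middle. Leave alone.
- tweezers: Bystander: steel tweezers lying flat, 140 mm long, loose on the table; origin on its underside, near the middle. Leave alone.
- handpiece: Bystander: dental handpiece across its black cradle, about 70 x 150 x 60 mm, loose on the table; origin on its underside, near the middle. Leave alone.

How it is judged:
On the way, in this order (a step that is already met when the one before it is completed fails the run):
1. the stem is brought to the top (its tip within 12 mm sideways of straight above the axle) (x of stem in the frame of axle between -0.012 and 0.012 m and z of stem in the frame of axle above 0.05 m), for 0.2 s.
2. the knob is pushed in past its catch (more than 10 mm) before it is turned (value of joint lock_push above 0.01 m and value of joint lock_turn below 0.5 rad), for 0.02 s.
At the end, for the whole second after the job is handed in: The stem stands at the top (tip within 10 mm sideways of straight above the axle), the knob is turned past 1.22 rad and has sprung back to rest in its catch (5 to 9 mm in) (x of stem in the frame of axle between -0.01 and 0.01 m and z of stem in the frame of axle above 0.05 m and value of joint lock_turn above 1.22 rad and value of joint lock_push between 0.005 and 0.009 m and velocity of joint lock_turn between -0.05 and 0.05 rad/s and velocity of joint lock_push between -0.005 and 0.005 m/s); the robot touches nothing.
It fails at once if one of the loose bystanders is shifted more than 30 mm (distance of any of jaw, cup, phone, jar, tweezers, handpiece from where it was at the start of the episode above 0.03 m).
It also fails if it takes over 72 s, if anything falls off the work surface, if the arm or the gripper's body presses on something with over 40 N, if the wrist force passes 120 N, or if a joint passes its speed limit or range.

## Working session

There is one attempt and no reset: what is moved stays moved. The work goes in short steps, Python scripts to look and compute and a tool call to move; the robot and the scene stay as the last step left them, time stands still between calls to the robot, and variables do not carry over. Pictures are saved under pics/ and viewed, at most 10 in all, crops included, and the job is handed in when it is done.

Besides the shell and the picture viewer there is one more tool, called after "Emit:" as name(argument=value, ...), one argument or row to a line, values as JSON. move_arm: Moves the arm, as the interface text tells. Its arguments: {"type":"object","properties":{"increments":{"type":"array"},"newtons":{"type":"number"}},"required":["increments"]}

```bash
ls; mkdir -p pics
python3 - <<'E'
from rig import ctrl
import cv2, numpy as np
ims=[]
for c in ["scene","top"]:
    r=ctrl.read_camera(c); ims.append(r["frame"]); print(c,r["K"].tolist() if hasattr(r["K"],'tolist') else r["K"],np.round(r["position"],3),np.round(r["orientation"],3).tolist())
    for n in ["polisher","axle","stem","collar","knob","jaw","cup","phone","jar","tweezers","handpiece"]:
        for d in ctrl.recognise(c,n)[:2]: print(c,n,np.round(d["position"],3),round(d["score"],2))
    cv2.imwrite(f"pics/{c}0.png",cv2.resize(r["frame"],(800,600)))
s=ctrl.get_state(); print(s)
E
```

```text
pics
scene [[449.7702397528938, 0.0, 258.1791620999598], [0.0, 449.7702397528938, 191.49927306980834], [0.0, 0.0, 1.0]] [ 0.99  -0.476  0.959] [[0.775, 0.493, -0.397], [0.632, -0.593, 0.498], [0.01, -0.636, -0.771]]
scene polisher [ 0.674 -0.064  0.152] 0.78
scene axle [ 0.621 -0.071  0.218] 0.73
scene axle [ 0.677 -0.06   0.15 ] 0.67
scene collar [ 0.672 -0.062  0.153] 0.64
scene knob [ 0.619 -0.069  0.224] 0.48
scene jaw [ 0.486 -0.018  0.018] 0.85
scene cup [0.662 0.224 0.057] 0.61
scene phone [ 0.57  -0.272  0.012] 0.88
scene jar [ 0.685 -0.183  0.074] 0.61
scene tweezers [ 0.478 -0.159  0.008] 0.71
scene handpiece [0.482 0.164 0.05 ] 0.97
top [[367.62110993185945, 0.0, 254.3551021774364], [0.0, 367.62110993185945, 190.00886791254442], [0.0, 0.0, 1.0]] [0.494 0.031 1.085] [[0.007, -0.997, 0.082], [-1.0, -0.008, -0.017], [0.018, -0.082, -0.997]]
top polisher [ 0.629 -0.044  0.178] 0.73
top axle [ 0.64  -0.04   0.176] 0.74
top stem [0.636 0.05  0.197] 0.93
top collar [ 0.634 -0.042  0.177] 0.69
top collar [ 0.563 -0.272  0.007] 0.39
top knob [ 0.615 -0.064  0.224] 0.44
top jaw [ 0.
[... 393 characters left out ...]
([-8.82959110e-04, -2.65809155e-04,  4.61514773e-05, -1.52295186e-03,
        7.28851149e-04,  2.63581944e-04, -2.26479663e-04]), 'tau': array([-9.85132556e-05, -5.82713699e+01,  1.53291464e+00, -2.72931057e+01,
       -5.43687958e-02,  1.01256376e-02,  5.23730409e-05]), 'ee_pos': array([ 0.26461047, -0.62098672,  0.24466337]), 'ee_rot': array([[ 9.19978636e-01,  3.91968502e-01,  4.75716784e-05],
       [ 3.91968502e-01, -9.19978637e-01,  2.18492122e-05],
       [ 5.23291308e-05, -1.45420893e-06, -9.99999999e-01]]), 'contact_force': array([-0.12646586, -0.10736484, -0.34696439]), 'ft_torque': array([ 0.04016287,  0.01361774, -0.00371578]), 'gripper_force': 0.0, 'opening': 1.0027222549230792}
```

View pics/scene0.png

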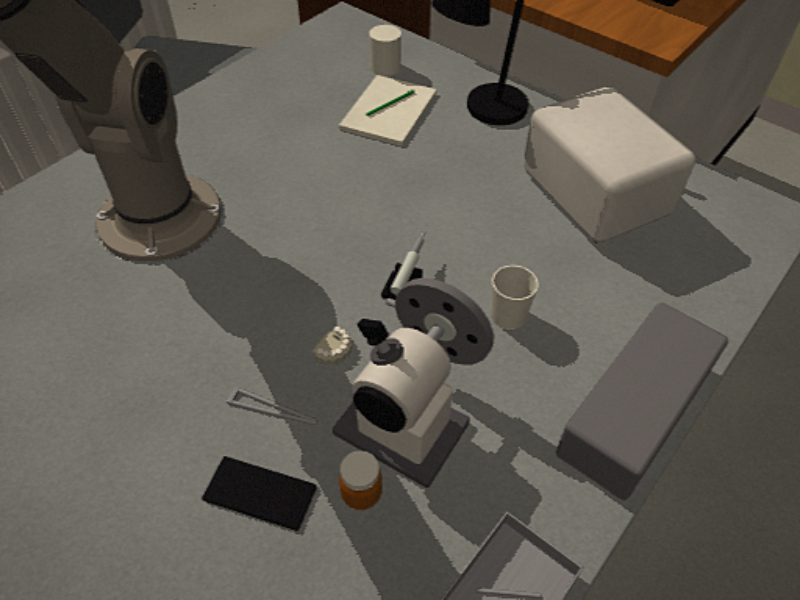

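View pics/top0.png

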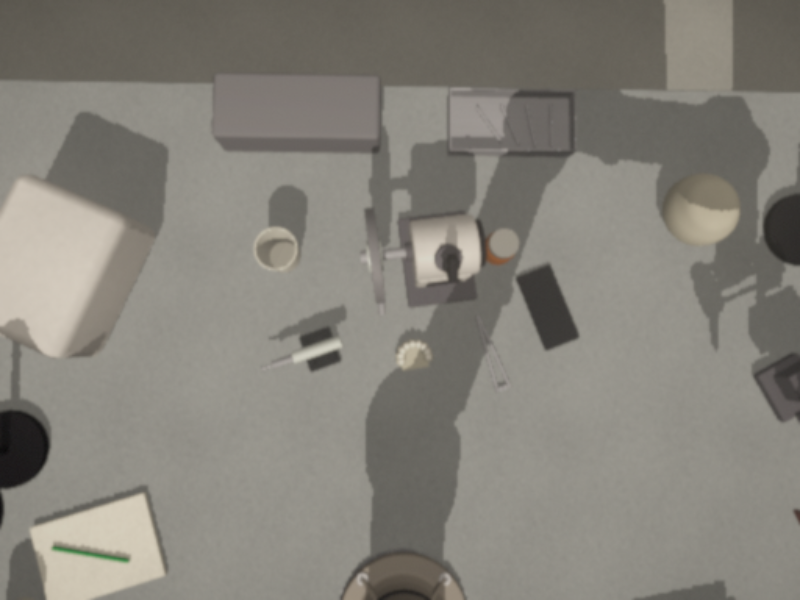

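Scene: wheel at about (445,322), knob (372,330) and drum (400,370). Top: wheel seen edge-on at x≈375, with a stub near (380,308), pointing roughly at the robot. I'll zoom in on both.

Run:
```python
from rig import ctrl
import cv2, numpy as np
a=ctrl.read_camera("scene")["frame"];b=ctrl.read_camera("top")["frame"]
A=cv2.resize(a[165:313,212:325],None,fx=4,fy=4,interpolation=cv2.INTER_CUBIC)[:592,:400]
A=cv2.convertScaleAbs(A,alpha=1.8)
B=cv2.convertScaleAbs(cv2.resize(b[125:205,225:325],None,fx=4,fy=4,interpolation=cv2.INTER_CUBIC),alpha=1.8)
C=np.zeros((592,800,3),np.uint8);C[:,:400]=A;C[:320,400:]=B
cv2.imwrite("pics/z1.png",C)
```

```text
(no output)
```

View pics/z1.png

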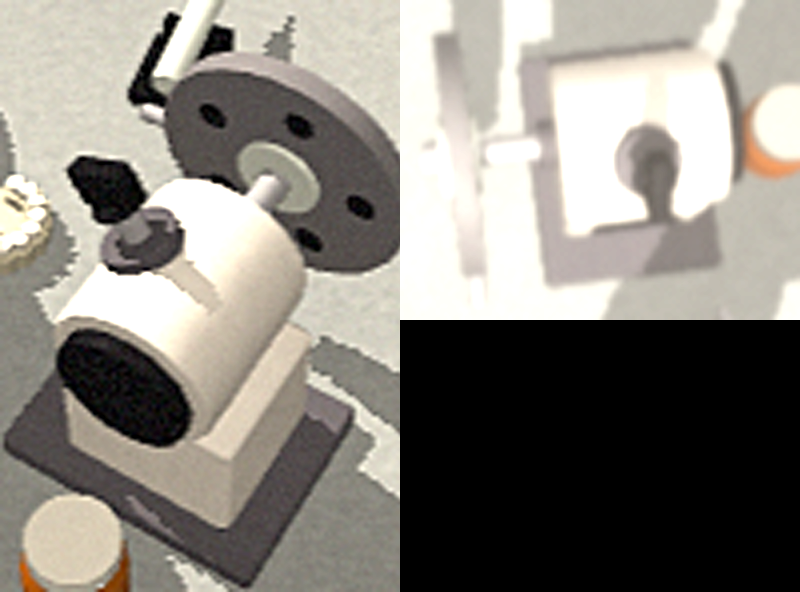

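```bash
cat > h.py <<'E'
import numpy as np, json
from scipy.optimize import least_squares
from scipy.spatial.transform import Rotation as R
K={"scene":(449.77,258.18,191.5),"top":(367.62,254.36,190.01)}
def proj(cam,pos,ori,Kc,p):
    q=(np.asarray(p)-pos)@ori; return Kc[0]*q[:2]/q[2]+np.array(Kc[1:])
def w(v,p):  # polisher frame -> world
    c,s=np.cos(v[2]),np.sin(v[2]); return np.array([v[0]+c*p[0]-s*p[1],v[1]+s*p[0]+c*p[1],p[2]])
E
python3 - <<'E'
from h import *
from rig import ctrl
cams={c:ctrl.read_camera(c) for c in K}
S=lambda u,v:(212+u/4-.4,165+v/4-.4); T=lambda u,v:(225+(u-400)/4-.4,125+v/4-.4)
s3,c3=.5,.75**.5
col=[-.056*s3,-.055,.14+.056*c3]
def obs(v):
    th=v[3]; st=lambda r:[r*np.sin(th),.06,.14+r*np.cos(th)]
    y=v[4]
    return [("scene",S(280,178),[0,.048,.14],1),("scene",S(124,388),[0,-.109,.14],1),("scene",S(144,238),col,1),("scene",S(141,107),st(.098),1),
    ("scene",S(5,436),[-.085,y-.065,.018],.7),("scene",S(247,578),[.085,y-.065,.018],.7),("scene",S(353,405),[.085,y+.065,.018],.7),
    ("top",T(648,160),col,1),("top",T(478,300),st(.098),1),("top",T(550,287),[-.085,y+.065,.01],.7),("top",T(720,262),[-.085,y-.065,.01],.7)]
def res(v):
    o=[]
    for c,px,p,wt in obs(v): o+=list(wt*(proj(c,cams[c]["position"],cams[c]["orientation"],K[c],w(v,p))-px))
    return o
f=least_squares(res,[.64,-.0,.1,-1.5,-.03],loss="soft_l1")
v=f.x;print(np.round(v,4),"stem deg",np.degrees(v[3]));print(np.round(np.reshape(res(v),(-1,2)),1).tolist())
json.dump(list(v),open("v.json","w"))
print("axle",w(v,[0,.06,.14]),"collar",w(v,col),"knob",w(v,[col[0]-.038*s3,-.055,col[2]+.038*c3]),"stem",w(v,[.098*np.sin(v[3]),.06,.14+.098*np.cos(v[3])]))
E
```

```text
[ 0.6496 -0.0052  0.1374 -1.6386 -0.0536] stem deg -93.88705064799606
[[-0.9, 1.2], [1.2, -0.4], [-1.6, -0.1], [0.5, -0.0], [-0.7, 0.6], [0.7, 0.7], [1.3, 0.5], [-0.1, 0.5], [-0.1, 0.7], [-1.2, -0.2], [-0.3, 0.2]]
axle [0.64143045 0.05419942 0.14      ] collar [ 0.62944055 -0.06355134  0.18849742] knob [ 0.6106195  -0.06615292  0.22140639] stem [0.54457678 0.04081164 0.1333566 ]
```

Fit residuals are about 1 px. Polisher yaw is 7.9° and the stem is about 94° off the top, towards the robot. I'll write a target-to-row helper, then move.

```bash
cat >> h.py <<'E'
try: v=np.array(json.load(open("v.json")))
except Exception: v=None
def wheel_pose(deg,r):
    a=np.radians(deg); c,s=np.cos(v[2]),np.sin(v[2]); xp=np.array([c,s,0]); yp=np.array([-s,c,0]); z=np.array([0,0,1.])
    out=np.sin(a)*xp+np.cos(a)*z
    return w(v,[0,.06,.14])+r*out, np.c_[np.cos(a)*xp-np.sin(a)*z,-yp,-out]
def row(st,pos,rot):
    Q=st["ee_rot"]; return np.round(Q.T@(pos-st["ee_pos"]),4).tolist(), np.round(R.from_matrix(Q.T@rot).as_rotvec(),4).tolist()
E
python3 - <<'E'
from h import *
from rig import ctrl
s=ctrl.get_state()
for a,r in [(0,.3),(-25,.22),(-25,.16)]: print(a,r,row(s,*wheel_pose(a,r)))
E
```

```text
0 0.3 ([0.6113, -0.4735, -0.1953], [-0.0, -0.0, 0.2654])
-25 0.22 ([0.5216, -0.4978, -0.0947], [-0.0579, 0.4337, 0.2612])
-25 0.16 ([0.5461, -0.4912, -0.0403], [-0.0579, 0.4337, 0.2612])
```

Emit:
move_arm(
  increments=[
    [[0,0,-0.06],[0,0,0],0.45],
    [[0,0,-0.12],[0,0,0],0.45],
    [[0.06,-0.05,-0.15],[0,0,0.03],0.45],
    [[0.11,-0.1,-0.15],[0,0,0.06],0.45],
    [[0.16,-0.15,-0.15],[0,0,0.09],0.45],
    [[0.2,-0.19,-0.15],[0,0,0.12],0.45],
    [[0.24,-0.23,-0.15],[0,0,0.15],0.45],
    [[0.28,-0.27,-0.15],[0,0,0.18],0.45],
    [[0.32,-0.31,-0.15],[0,0,0.21],0.45],
    [[0.36,-0.35,-0.15],[0,0,0.24],0.45],
    [[0.4,-0.39,-0.15],[0,0.05,0.26],0.45],
    [[0.44,-0.43,-0.15],[-0.02,0.15,0.26],0.45],
    [[0.48,-0.47,-0.12],[-0.04,0.3,0.26],0.45],
    [[0.522,-0.498,-0.095],[-0.058,0.434,0.261],0.45],
    [[0.522,-0.498,-0.095],[-0.058,0.434,0.261],0.45],
    [[0.522,-0.498,-0.095],[-0.058,0.434,0.261],0.45],
    [[0.522,-0.498,-0.095],[-0.058,0.434,0.261],0.45],
    [[0.522,-0.498,-0.095],[-0.058,0.434,0.261],0.45],
    [[0.522,-0.498,-0.095],[-0.058,0.434,0.261],0.45],
  ],
  newtons=15,
)

```text
t: 3.78
ee_pos: [0.5499, 0.0412, 0.34]
ee_rot: [[0.898, 0.136, 0.419], [0.123, -0.991, 0.057], [0.423, 0.0, -0.906]]
contact_force: [-0.0, 0.2, -0.5]
opening: 0.45
gripper_force: 0.0
```

Run:
```python
from h import *
from rig import ctrl
import cv2
s=ctrl.get_state(); r=ctrl.read_camera("wrist"); T=np.array(r["T_tool_cam"]); Kc=r["K"]
im=r["frame"].copy()
def pw(p):
    q=s["ee_rot"].T@(p-s["ee_pos"]); q=np.linalg.inv(T)@np.r_[q,1]; return (Kc@q[:3]/q[2])[:2]
th=np.radians(-94)
for p in [[0,.06+dy,.22] for dy in(-.008,.008)]+[[.08*np.sin(np.radians(a)),.06+dy,.14+.08*np.cos(np.radians(a))] for a in(-60,-30,-15) for dy in(-.008,.008)]+[[.098*np.sin(th),.06,.14+.098*np.cos(th)],[-.028,-.055,.1885]]:
    u=pw(w(v,p)); print(np.round(u)); cv2.circle(im,tuple(int(x) for x in u),3,(0,0,255),1)
cv2.imwrite("pics/w1.png",im); print(row(s,*wheel_pose(-25,.073)))
```

```text
[265. 147.]
[247. 147.]
[264. 228.]
[248. 228.]
[265. 193.]
[247. 193.]
[265. 170.]
[247. 170.]
[256. 257.]
[375. 185.]
([-0.0008, -0.0005, 0.1474], [0.0005, -0.0006, -0.0008])
```

View pics/w1.png

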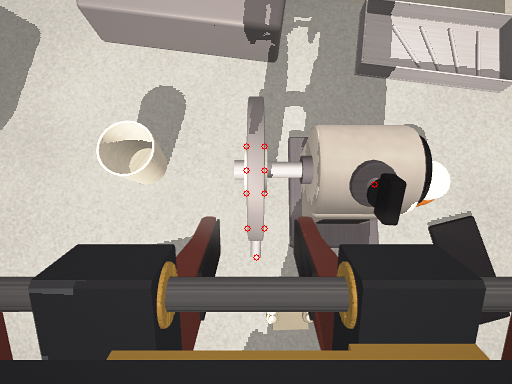

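The overlay matches: wheel at column 256, stem at (256,257), collar at (374,184). Next I descend and grasp.

Emit:
move_arm(
  increments=[
    [[0,0,0.04],[0,0,0],0.45],
    [[0,0,0.08],[0,0,0],0.45],
    [[0,0,0.12],[0,0,0],0.45],
    [[0,0,0.147],[0,0,0],0.45],
    [[0,0,0.147],[0,0,0],0.45],
    [[0,0,0.147],[0,0,0],0.1],
    [[0,0,0.147],[0,0,0],0.1],
    [[0,0,0.147],[0,0,0],0.1],
    [[0,0,0.147],[0,0,0],0.1],
  ],
  newtons=20,
)

```text
t: 4.95
ee_pos: [0.6115, 0.0508, 0.2079]
ee_rot: [[0.897, 0.137, 0.421], [0.124, -0.991, 0.058], [0.425, 0.0, -0.905]]
contact_force: [-4.6, 2.0, 6.6]
opening: 0.182
gripper_force: 20.0
```

Emit:
move_arm(
  increments=[
    [[0.0064,0,0.0003],[0,-0.0873,0],0.1],
    [[0.0127,0,0.0011],[0,-0.1745,0],0.1],
    [[0.0189,0,0.0025],[0,-0.2618,0],0.1],
    [[0.025,0,0.0044],[0,-0.3491,0],0.1],
    [[0.0309,0,0.0068],[0,-0.4363,0],0.1],
    [[0.0365,0,0.0098],[0,-0.5236,0],0.1],
    [[0.0419,0,0.0132],[0,-0.6109,0],0.1],
    [[0.0469,0,0.0171],[0,-0.6981,0],0.1],
    [[0.0516,0,0.0214],[0,-0.7854,0],0.1],
    [[0.0559,0,0.0261],[0,-0.8727,0],0.1],
    [[0.0559,0,0.0261],[0,-0.8727,0],0.1],
  ],
)

```text
t: 6.32
ee_pos: [0.673, 0.0592, 0.2058]
ee_rot: [[0.897, 0.137, -0.42], [0.124, -0.991, -0.057], [-0.424, -0.001, -0.906]]
contact_force: [-0.3, 0.8, 0.7]
opening: 0.179
gripper_force: 20.0
```

Emit:
move_arm(
  increments=[
    [[0,0,0],[0,0,0],0.45],
    [[0,0,0],[0,0,0],0.45],
    [[0,0,0],[0,0,0],0.45],
    [[0,0,-0.05],[0,0,0],0.45],
    [[0,0,-0.09],[0,0,0],0.45],
    [[-0.0358,0,-0.086],[0,0.22,0],0.45],
    [[-0.0689,0,-0.0747],[0,0.4363,0],0.45],
    [[-0.093,0,-0.061],[0,0.6,0],0.45],
    [[-0.1153,0,-0.0423],[0,0.7854,0],0.45],
    [[-0.1153,0,-0.0423],[0,0.7854,0],0.45],
    [[-0.1153,0,-0.0423],[0,0.7854,0],0.45],
    [[-0.1153,0,-0.0423],[0,0.7854,0],0.45],
  ],
)

```text
t: 7.82
ee_pos: [0.5879, 0.0472, 0.2947]
ee_rot: [[0.93, 0.137, 0.341], [0.129, -0.991, 0.047], [0.344, -0.0, -0.939]]
contact_force: [0.9, -0.6, 0.5]
opening: 0.456
gripper_force: 0.0
```

```bash
cat >> h.py <<'E'
def wristproj(s,r):
    T=np.linalg.inv(np.array(r["T_tool_cam"]))
    def f(p):
        q=T@np.r_[s["ee_rot"].T@(p-s["ee_pos"]),1]; return (r["K"]@q[:3]/q[2])[:2]
    return f
def stem(deg,r=.098,dy=0):
    a=np.radians(deg); return w(v,[r*np.sin(a),.06+dy,.14+r*np.cos(a)])
E
python3 - <<'E'
from h import *
from rig import ctrl
import cv2
s=ctrl.get_state(); r=ctrl.read_camera("wrist"); f=wristproj(s,r); im=r["frame"].copy()
for a in(-34,-44,-54): u=f(stem(a)); print(a,np.round(u)); cv2.circle(im,tuple(int(x) for x in u),2,(0,0,255),1)
r2=ctrl.read_camera("scene"); b=cv2.convertScaleAbs(r2["frame"],alpha=1.5)
for a in(-34,-44,-54):
    u=proj("scene",r2["position"],r2["orientation"],K["scene"],stem(a)); print(np.round(u))
    cv2.circle(b,tuple(int(x) for x in u),1,(0,0,255),-1)
C=np.zeros((450,800,3),np.uint8); C[:384,:400]=im[:,56:456]; C[:,400:]=cv2.resize(b[165:278,225:325],(400,452))[:450]
cv2.imwrite("pics/w2.png",C); print(row(s,*wheel_pose(-20,.073)))
for c in("wrist","scene"): print([(np.round(d["position"],3),d["score"]) for d in ctrl.recognise(c,"stem")])
E
```

```text
-34 [257. 245.]
-44 [257. 263.]
-54 [257. 276.]
[264. 174.]
[258. 175.]
[254. 177.]
([-0.0024, 0.0004, 0.0909], [-0.0002, -0.0019, 0.0001])
[(array([0.641, 0.05 , 0.208]), 0.73)]
[(array([0.647, 0.048, 0.163]), 0.66), (array([ 0.483, -0.019,  0.017]), 0.33)]
```

View pics/w2.png

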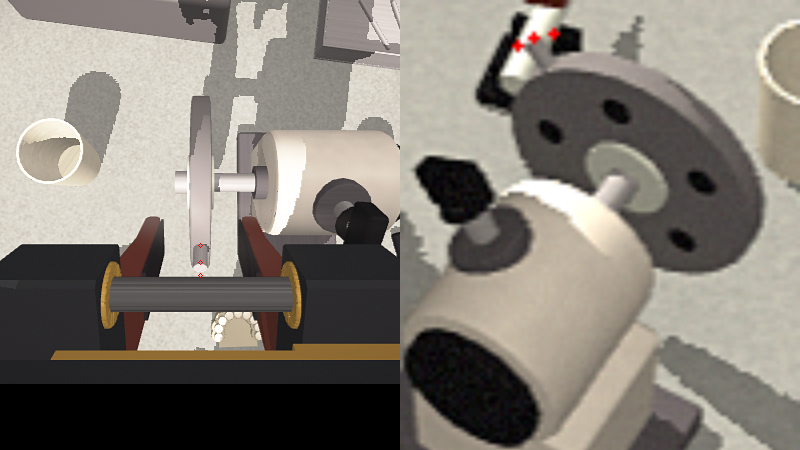

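Both views put the stem tip at about -44°, as expected. I'll grasp and carry on.

Emit:
move_arm(
  increments=[
    [[-0.001,0,0.045],[0,0,0],0.45],
    [[-0.002,0,0.091],[0,0,0],0.45],
    [[-0.002,0,0.091],[0,0,0],0.45],
    [[-0.002,0,0.091],[0,0,0],0.1],
    [[-0.002,0,0.091],[0,0,0],0.1],
    [[-0.002,0,0.091],[0,0,0],0.1],
    [[-0.002,0,0.091],[0,0,0],0.1],
  ],
)

```text
t: 8.9
ee_pos: [0.6161, 0.0515, 0.2092]
ee_rot: [[0.93, 0.137, 0.342], [0.129, -0.991, 0.047], [0.345, -0.0, -0.939]]
contact_force: [-3.3, 0.2, 8.0]
opening: 0.183
gripper_force: 20.0
```

Emit:
move_arm(
  increments=[
    [[0.0064,0,0.0003],[0,-0.0873,0],0.1],
    [[0.0127,0,0.0011],[0,-0.1745,0],0.1],
    [[0.0189,0,0.0025],[0,-0.2618,0],0.1],
    [[0.025,0,0.0044],[0,-0.3491,0],0.1],
    [[0.0309,0,0.0068],[0,-0.4363,0],0.1],
    [[0.0365,0,0.0098],[0,-0.5236,0],0.1],
    [[0.0419,0,0.0132],[0,-0.6109,0],0.1],
    [[0.0469,0,0.0171],[0,-0.6981,0],0.1],
    [[0.0507,0,0.0205],[0,-0.768,0],0.1],
    [[0.0507,0,0.0205],[0,-0.768,0],0.1],
    [[0.0507,0,0.0205],[0,-0.768,0],0.1],
  ],
)

```text
t: 10.28
ee_pos: [0.6705, 0.0588, 0.2067]
ee_rot: [[0.906, 0.137, -0.401], [0.125, -0.991, -0.055], [-0.404, -0.001, -0.915]]
contact_force: [1.7, 1.2, 3.9]
opening: 0.179
gripper_force: 20.0
```

```bash
cat > chk.py <<'E'
from h import *
from rig import ctrl
import cv2,sys
A=(-10,0,10); C=np.zeros((450,800,3),np.uint8)
r2=ctrl.read_camera("scene"); b=cv2.convertScaleAbs(cv2.resize(r2["frame"][165:265,245:335],None,fx=4.4,fy=4.4,interpolation=2),alpha=1.5)
r=ctrl.read_camera("top"); t=cv2.resize(r["frame"][125:205,215:285],None,fx=5.5,fy=5.5,interpolation=2)
for a in A:
  for R0 in(.08,.098):
    u=proj("",r2["position"],r2["orientation"],K["scene"],stem(a,R0)); cv2.circle(b,tuple(int(x) for x in (u-[245,165]+.5)*4.4),2,(0,0,255),-1)
    u=proj("",r["position"],r["orientation"],K["top"],stem(a,R0)); cv2.circle(t,tuple(int(x) for x in (u-[215,125]+.5)*5.5),2,(0,0,255),-1)
C[:b.shape[0],:b.shape[1]]=b[:450]; C[:t.shape[0],400:400+t.shape[1]]=t
cv2.imwrite(sys.argv[1],C)
for c in("top","scene"): print(c,[(np.round(d["position"],3),d["score"]) for d in ctrl.recognise(c,"stem")])
print("expected",stem(0))
E
python3 chk.py pics/c1.png
```

```text
top [(array([0.618, 0.051, 0.211]), 0.7)]
scene [(array([0.631, 0.047, 0.148]), 0.81)]
expected [0.64143045 0.05419942 0.238     ]
```

View pics/c1.png

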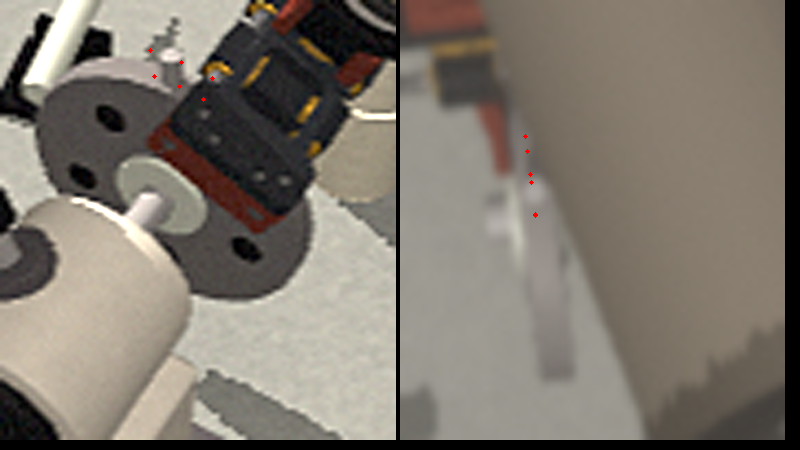

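Emit:
move_arm(
  increments=[
    [[0,0,0],[0,0,0],0.45],
    [[0,0,0],[0,0,0],0.45],
    [[0,0,0],[0,0,0],0.45],
    [[0,0,-0.05],[0,0,0],0.45],
    [[0,0,-0.09],[0,0,0],0.45],
    [[-0.0358,0,-0.086],[0,0.22,0],0.45],
    [[-0.0689,0,-0.0747],[0,0.4363,0],0.45],
    [[-0.093,0,-0.061],[0,0.6,0],0.45],
    [[-0.1132,0,-0.0443],[0,0.768,0],0.45],
    [[-0.1132,0,-0.0443],[0,0.768,0],0.45],
    [[-0.1132,0,-0.0443],[0,0.768,0],0.45],
    [[-0.1132,0,-0.0443],[0,0.768,0],0.45],
  ],
)

```text
t: 11.98
ee_pos: [0.5875, 0.0472, 0.2935]
ee_rot: [[0.93, 0.137, 0.341], [0.128, -0.991, 0.048], [0.344, -0.001, -0.939]]
contact_force: [0.4, 0.4, 0.1]
opening: 0.447
gripper_force: 0.0
```

Run:
```python
from h import *
from rig import ctrl
import cv2
s=ctrl.get_state(); r=ctrl.read_camera("wrist"); f=wristproj(s,r)
o=[195,110]; k=3.9
im=cv2.resize(r["frame"][o[1]:o[1]+115,o[0]:o[0]+102],None,fx=k,fy=k,interpolation=2)
for a in(-10,0,10):
  for R0 in (.08,.098):
    u=f(stem(a,R0)); print(a,R0,np.round(u,1),np.round((u-o+.5)*k)); cv2.circle(im,tuple(int(x) for x in (u-o+.5)*k),2,(0,0,255),-1)
print("axle mid",f(stem(0,0)))
r2=ctrl.read_camera("scene"); b=cv2.convertScaleAbs(cv2.resize(r2["frame"][165:265,245:335],None,fx=4.4,fy=4.4,interpolation=2),alpha=1.5)
for a in(-10,0,10):
  for R0 in (.08,.098):
    u=proj("",r2["position"],r2["orientation"],K["scene"],stem(a,R0)); cv2.circle(b,tuple(int(x) for x in (u-[245,165]+.5)*4.4),2,(0,0,255),-1)
C=np.zeros((450,800,3),np.uint8); C[:im.shape[0],:im.shape[1]]=im[:450]; C[:440,400:796]=b
cv2.imwrite("pics/c2.png",C)
for c in("wrist","scene"): print(c,[(np.round(d["position"],3),d["score"]) for d in ctrl.recognise(c,"stem")])
```

```text
-10 0.08 [256.9 186.6] [243. 301.]
-10 0.098 [256.9 188.4] [243. 308.]
0 0.08 [256.9 167.1] [243. 225.]
0 0.098 [256.8 162.4] [243. 206.]
10 0.08 [256.8 148.4] [243. 152.]
10 0.098 [256.8 137.7] [243. 110.]
axle mid [256.96168379 181.25467232]
wrist [(array([0.638, 0.055, 0.205]), 0.75), (array([ 0.647, -0.034,  0.186]), 0.66)]
scene [(array([0.483, 0.159, 0.049]), 0.74), (array([0.65 , 0.049, 0.164]), 0.68), (array([ 0.673, -0.063,  0.151]), 0.27)]
```

View pics/c2.png

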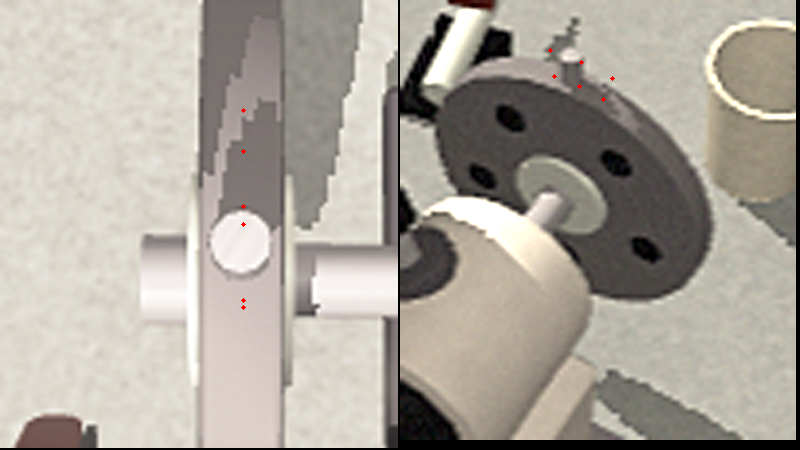

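The wrist image has the stem tip disc at (240,242), between the 0° mark at (243,206) and the -10° mark at (243,308). That is about -3.5°, so I'll trim it with a small regrasp.

Emit:
move_arm(
  increments=[
    [[-0.001,0,0.045],[0,0,0],0.45],
    [[-0.002,0,0.09],[0,0,0],0.45],
    [[-0.002,0,0.09],[0,0,0],0.45],
    [[-0.002,0,0.09],[0,0,0],0.1],
    [[-0.002,0,0.09],[0,0,0],0.1],
    [[-0.002,0,0.09],[0,0,0],0.1],
    [[-0.002,0,0.09],[0,0,0],0.1],
    [[0.0002,0,0.09],[0,-0.03,0],0.1],
    [[0.0026,0,0.0901],[0,-0.063,0],0.1],
    [[0.0026,0,0.0901],[0,-0.063,0],0.1],
    [[0.0026,0,0.0901],[0,-0.063,0],0.1],
    [[0.0026,0,0.0901],[0,-0.063,0],0.45],
    [[0.0026,0,0.0901],[0,-0.063,0],0.45],
    [[0.0026,0,0.0901],[0,-0.063,0],0.45],
    [[0,0,0.04],[0,-0.03,0],0.45],
    [[0,0,0],[0,0,0],0.45],
    [[0,0,0],[0,0,0],0.45],
    [[0,0,0],[0,0,0],0.45],
  ],
)

```text
t: 14.42
ee_pos: [0.5848, 0.0463, 0.2912]
ee_rot: [[0.931, 0.137, 0.338], [0.129, -0.991, 0.046], [0.341, 0.0, -0.94]]
contact_force: [-0.3, 0.2, -0.4]
opening: 0.45
gripper_force: 0.0
```

Run:
```python
from h import *
from rig import ctrl
import cv2
s=ctrl.get_state(); r=ctrl.read_camera("wrist"); f=wristproj(s,r)
g=cv2.cvtColor(r["frame"],cv2.COLOR_BGR2GRAY)[140:200,245:270]
m=(g>195).astype(np.uint8); n,l,st,c=cv2.connectedComponentsWithStats(m); print(st,np.round(c+[245,140],1))
for a in(-5,0,5): print(a,f(stem(a)))
# knob pose & approach
sl=np.radians(30); cz,sz=np.cos(v[2]),np.sin(v[2]); xp=np.array([cz,sz,0]);yp=np.array([-sz,cz,0]);zz=np.array([0,0,1.])
out=-.5*xp+.75**.5*zz; ups=.75**.5*xp+.5*zz  # up the slope
col=w(v,[0,-.055,.14])+.056*out
for d in (.2,.1,.038): print("knob",d,np.round(col+d*out,4),"rows y=-yp:",row(s,col+d*out,np.c_[ups,-yp,-out]), "y=+yp:",row(s,col+d*out,np.c_[-ups,yp,-out])[1], )
print(s["q"])
```

```text
[[  0   0  25  60 805]
 [  3  10  16  15 168]
 [ 22  14   3  32  78]
 [  2  24   1   1   1]
 [  1  30  20  30 443]
 [ 24  47   1   2   2]
 [ 24  52   1   1   1]
 [ 24  58   1   2   2]] [[257.5 161.9]
 [255.6 157.7]
 [267.8 169.7]
 [247.  164. ]
 [254.6 187.6]
 [269.  187.5]
 [269.  192. ]
 [269.  198.5]]
-5 [255.91824114 170.25581438]
0 [255.89886857 157.2110077 ]
5 [255.8829371 144.4927144]
knob 0.2 [ 0.5304 -0.0772  0.3617] rows y=-yp: ([-0.0425, 0.115, -0.0904], [0.0004, 0.1753, -0.0]) y=+yp: [0.2749, -0.0006, 3.1295]
knob 0.1 [ 0.5799 -0.0704  0.2751] rows y=-yp: ([-0.0251, 0.1149, 0.0081], [0.0004, 0.1753, -0.0]) y=+yp: [0.2749, -0.0006, 3.1295]
knob 0.038 [ 0.6106 -0.0662  0.2214] rows y=-yp: ([-0.0142, 0.1149, 0.0691], [0.0004, 0.1753, -0.0]) y=+yp: [0.2749, -0.0006, 3.1295]
[ 0.27953258  0.1645005  -0.52548987  1.94567855  0.17302125  0.7120276
 -1.77089429]
```

The stem now reads about 0°. Next I hover over the knob, with a small test twist to see which way q7 goes.

Emit:
move_arm(
  increments=[
    [[0,0,-0.04],[0,0,0],0.45],
    [[-0.01,0.05,-0.05],[0,0.06,0],0.45],
    [[-0.02,0.1,-0.04],[0,0.12,0],0.45],
    [[-0.025,0.115,-0.02],[0,0.175,0],0.45],
    [[-0.025,0.115,0.008],[0,0.175,0.0],0.45],
    [[-0.025,0.115,0.008],[0,0.175,0.1],0.45],
    [[-0.025,0.115,0.008],[0,0.175,0.1],0.45],
    [[-0.025,0.115,0.008],[0,0.175,0.1],0.45],
  ],
)

```text
t: 15.48
ee_pos: [0.5803, -0.0699, 0.2753]
ee_rot: [[0.867, 0.049, 0.496], [0.022, -0.998, 0.06], [0.498, -0.042, -0.866]]
contact_force: [-0.0, 0.0, 0.2]
opening: 0.45
gripper_force: 0.0
```

```bash
cat >> h.py <<'E'
cz,sz=np.cos(v[2]),np.sin(v[2]); xp=np.array([cz,sz,0]);yp=np.array([-sz,cz,0]);zz=np.array([0,0,1.])
out=-.5*xp+.75**.5*zz; ups=.75**.5*xp+.5*zz
col=w(v,[0,-.055,.14])+.056*out
KR=np.c_[ups,-yp,-out]
E
python3 - <<'E'
from h import *
from rig import ctrl
import cv2
s=ctrl.get_state(); r=ctrl.read_camera("wrist"); f=wristproj(s,r); im=r["frame"].copy()
print("q",np.round(s["q"],3))
for d,x,y in [(.049,0,0),(.049,.02,.007),(.049,.02,-.007),(.049,-.02,.007),(.049,-.02,-.007),(0,0,0),(0,.023,0),(0,0,.023),(0,0,-.023)]:
    u=f(col+d*out+x*ups+y*yp); cv2.circle(im,tuple(int(q) for q in u),2,(0,0,255),-1)
cv2.imwrite("pics/k1.png",cv2.resize(im[120:340,160:420],None,fx=3,fy=2.7) if 0 else cv2.resize(im[110:350,150:430],None,fx=2.5,fy=2.5))
for d in(.1,.044): print(d,row(s,col+d*out,KR))
E
```

```text
q [ 0.47   0.118 -0.434  2.09  -0.089  0.43  -1.41 ]
0.1 ([-0.0004, 0.0005, -0.0], [0.008, -0.0001, -0.0974])
0.044 ([-0.0005, 0.0, 0.056], [0.008, -0.0001, -0.0974])
```

View pics/k1.png

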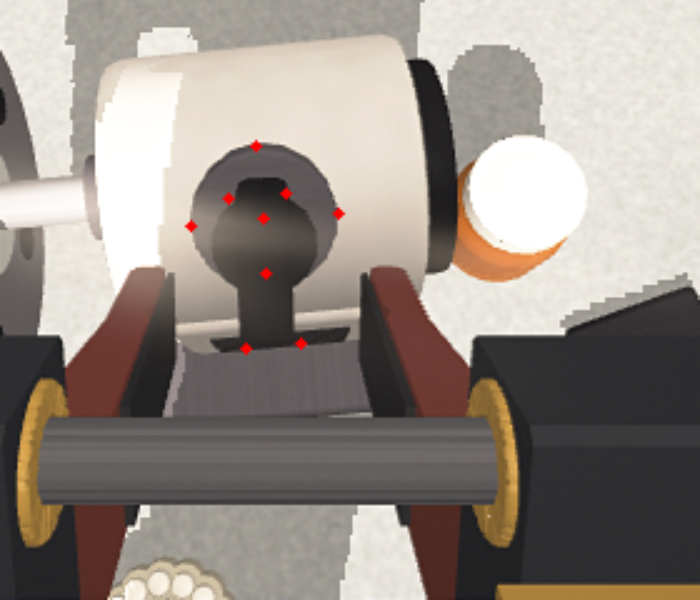

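Knob bar centred at about (266,270) as modelled, lying along the twisted tool (so lock_turn ≈ 0.1). q7 increases with a positive twist, so there is room for the turn. Next I descend and grip.

Emit:
move_arm(
  increments=[
    [[0,0,0.03],[0.008,0,0],0.45],
    [[0,0,0.056],[0.008,0,0],0.45],
    [[0,0,0.056],[0.008,0,0],0.45],
    [[0,0,0.056],[0.008,0,0],0.08],
    [[0,0,0.056],[0.008,0,0],0.08],
    [[0,0,0.056],[0.008,0,0],0.08],
    [[0,0,0.056],[0.008,0,0],0.08],
    [[0,0,0.056],[0.008,0,0],0.08],
  ],
  newtons=40,
)

```text
t: 16.52
ee_pos: [0.6083, -0.0663, 0.228]
ee_rot: [[0.866, 0.052, 0.497], [0.02, -0.997, 0.068], [0.5, -0.049, -0.865]]
contact_force: [-3.3, 3.8, 3.8]
opening: 0.312
gripper_force: 40.0
```

Opening 0.31 (27 mm) is too wide for a 14 mm bar, so the tips are probably on a wider part at the knob's foot. I'll regrip 11 mm higher.

Emit:
move_arm(
  increments=[
    [[0,0,0],[0,0,0],0.45],
    [[0,0,0],[0,0,0],0.45],
    [[0,0,-0.011],[0,0,0],0.45],
    [[0,0,-0.011],[0,0,0],0.45],
    [[0,0,-0.011],[0,0,0],0.08],
    [[0,0,-0.011],[0,0,0],0.08],
    [[0,0,-0.011],[0,0,0],0.08],
    [[0,0,-0.011],[0,0,0],0.08],
    [[0,0,-0.011],[0,0,0],0.08],
  ],
  newtons=40,
)

```text
t: 17.65
ee_pos: [0.6026, -0.0669, 0.2368]
ee_rot: [[0.867, 0.052, 0.496], [0.02, -0.997, 0.068], [0.499, -0.049, -0.865]]
contact_force: [0.2, 2.3, 0.4]
opening: 0.158
gripper_force: 40.0
```

14 mm, so it's on the bar. Now push in.

Emit:
move_arm(
  increments=[
    [[0,0,0.005],[0,0,0],0.08],
    [[0,0,0.01],[0,0,0],0.08],
    [[0,0,0.014],[0,0,0],0.08],
    [[0,0,0.015],[0,0,0],0.08],
    [[0,0,0.015],[0,0,0],0.08],
  ],
)

```text
t: 18.27
ee_pos: [0.6099, -0.066, 0.2251]
ee_rot: [[0.866, 0.052, 0.497], [0.021, -0.998, 0.068], [0.499, -0.048, -0.865]]
contact_force: [-9.3, 3.5, 9.9]
opening: 0.157
gripper_force: 40.0
```

13.8 mm in at about 13 N, so it is fully in. Now the quarter turn.

Emit:
move_arm(
  increments=[
    [[0,0,0],[0,0,0.13],0.08],
    [[0,0,0],[0,0,0.26],0.08],
    [[0,0,0],[0,0,0.39],0.08],
    [[0,0,0],[0,0,0.52],0.08],
    [[0,0,0],[0,0,0.65],0.08],
    [[0,0,0],[0,0,0.78],0.08],
    [[0,0,0],[0,0,0.91],0.08],
    [[0,0,0],[0,0,1.04],0.08],
    [[0,0,0],[0,0,1.17],0.08],
    [[0,0,0],[0,0,1.3],0.08],
    [[0,0,0],[0,0,1.4],0.08],
    [[0,0,0],[0,0,1.47],0.08],
    [[0,0,0],[0,0,1.47],0.08],
    [[0,0,0],[0,0,1.47],0.08],
  ],
)

```text
t: 20.02
ee_pos: [0.6086, -0.0675, 0.2255]
ee_rot: [[0.137, -0.857, 0.496], [-0.991, -0.119, 0.067], [0.001, -0.501, -0.866]]
contact_force: [-25.9, -0.9, 29.6]
opening: 0.157
gripper_force: 40.1
```

Run:
```python
from h import *
from rig import ctrl
s=ctrl.get_state(); print(s["q"],s["ft_torque"],s["contact_force"]); print(R.from_matrix(KR.T@s["ee_rot"]).as_rotvec(), (s["ee_pos"]-col)@np.c_[ups,yp,out])
```

```text
[ 0.0876918   0.20587719 -0.03364026  2.10928821 -0.2824106   0.32232531
 -2.70222712] [0.51683611 2.35615525 0.49356355] [-25.90794724  -0.88968369  29.62973365]
[-5.62684919e-04  1.59397521e-03  1.57021892e+00] [ 0.00017309 -0.00108361  0.04263964]
```

Emit:
move_arm(
  increments=[
    [[0,0,-0.003],[0,0,0],0.08],
    [[0,0,-0.006],[0,0,0],0.08],
    [[0,0,-0.009],[0,0,0],0.08],
    [[0,0,-0.009],[0,0,0],0.08],
    [[0,0,-0.009],[0,0,0],0.08],
  ],
)

```text
t: 20.65
ee_pos: [0.6052, -0.0676, 0.2305]
ee_rot: [[0.137, -0.858, 0.495], [-0.991, -0.12, 0.067], [0.002, -0.5, -0.866]]
contact_force: [5.3, -1.4, -7.7]
opening: 0.162
gripper_force: 40.0
```

Emit:
move_arm(
  increments=[
    [[0,0,0],[0,0,0],0.4],
    [[0,0,0],[0,0,0],0.4],
    [[0,0,0],[0,0,0],0.4],
    [[0,0,0],[0,0,0],0.4],
    [[0,0,-0.03],[0,0,0],0.4],
    [[0,0,-0.07],[0,0,0],0.4],
    [[0,0,-0.1],[0,0,0],0.4],
    [[0,0,-0.1],[0,0,0],0.4],
    [[0,0,-0.1],[0,0,0],0.4],
  ],
)

```text
t: 21.78
ee_pos: [0.5559, -0.0737, 0.3175]
ee_rot: [[0.138, -0.857, 0.496], [-0.99, -0.12, 0.068], [0.001, -0.501, -0.866]]
contact_force: [-1.1, 0.2, -0.2]
opening: 0.403
gripper_force: 0.0
```

Run:
```python
from h import *
from rig import ctrl
import cv2
s=ctrl.get_state(); r=ctrl.read_camera("wrist"); f=wristproj(s,r); im=r["frame"].copy()
for x,y in [(.007,.02),(.007,-.02),(-.007,.02),(-.007,-.02)]:
    u=f(col+.042*out+x*ups+y*yp); cv2.circle(im,tuple(int(q) for q in u),2,(0,0,255),-1)
r2=ctrl.read_camera("scene"); k=4; o=[225,165]; b=cv2.convertScaleAbs(cv2.resize(r2["frame"][165:285,225:325],None,fx=k,fy=k,interpolation=2),alpha=1.5)
P=[col+.042*out+x*ups+y*yp for x,y in [(.007,.02),(.007,-.02),(-.007,.02),(-.007,-.02)]]+[stem(a) for a in(-5,0,5)]
for p in P:
    u=proj("",r2["position"],r2["orientation"],K["scene"],p); cv2.circle(b,tuple(int(x) for x in (u-o+.5)*k),2,(0,0,255),-1)
C=np.zeros((480,800,3),np.uint8); C[:384,:400]=im[:,56:456]; C[:,400:]=b
cv2.imwrite("pics/f1.png",C)
```

```text
(no output)
```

View pics/f1.png

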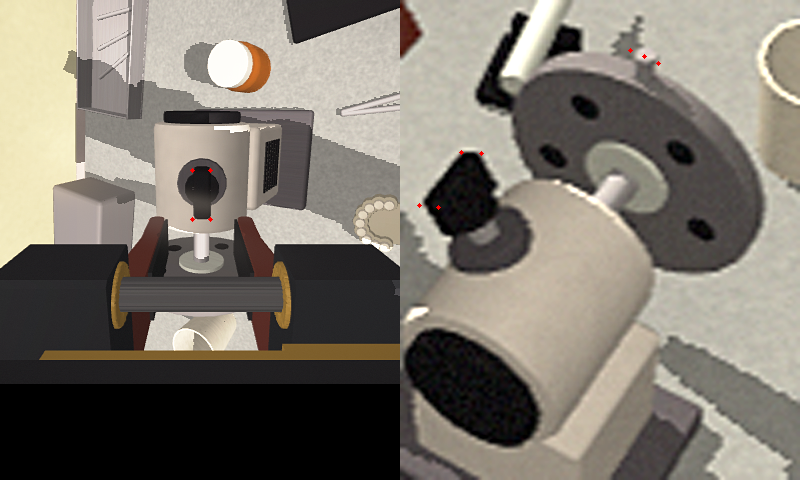

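The knob bar lies parallel to the axle at the seated height, with its outer end at (470,152) on the model marks. The stem is at the 0° mark (645,55), the bystanders in view are undisturbed, and the gripper is clear. I'm handing in.

```bash
python3 -c "
from rig import ctrl
print(ctrl.close_job())"
```

```text
the job is handed in; nothing more can be done
None
```

I handed the job in at about 22 s. The last pictures showed the stem straight up and the knob turned parallel to the axle and sprung back to about 7 mm in; the gripper was clear and the bystanders in view had not moved. No verdict came back.

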